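# Wind the bench jack's leg down onto its footplate

### The job

Take the loose footplate from the cutting mat and lay it flat on the bare bench, centred under the leg of the crank jack, and let go of it. Then wind the crank clockwise (seen from above) until the leg's foot bears firmly on the plate, which you feel as the crank growing about half as heavy again as it was in free air; stop there without forcing it further, and let go. Leave the small tools and the tin lying where they are.

Things in the scene. Friction and masses are not known exactly. Their poses are not given: they have to be found in the camera images.
- jack: Grey bench jack stand, fixed, bolted down on packing, so its height differs by up to 10 mm. Origin: on the vertical axis shared by leg and crank, near bench level; x points from the leg to the mast, z up; the -x side is open. Mast 50 x 50 mm, centred 115 mm from the axis on +x, top 161 mm above the origin; base plate 140 mm wide, begins 65 mm from the axis. Gear head on the axis: 66 mm diameter.
- leg_mouth (a point): Lower end of the leg's fixed outer tube (52 mm diameter), on the axis, 85 mm above the jack's origin. The telescoping leg hangs out of it and ends in a round flat foot, 40 mm diameter. The foot's underside starts between 30 and 60 mm above the bench; this differs each time and is not measured. The foot is sprung: 12 N of load for each mm it is pressed.
- crank_hub (a point): Centre of the crank, on the axis, 182 mm above the jack's origin. Clockwise from above lowers the foot 7 mm per radian; the crank stays where left. Turning in free air takes about a 9 N push along the circle at the knob. After the foot touches, each mm more adds 1.4 N to that push. Rightly set: push 4.5 to 5 N above free, foot load about 40 N (25 to 60 accepted; over 75 at any time fails).
- knob_mid (a point): Middle of the crank's black upright knob: round, 24 mm diameter, 48 mm high, turning freely on its pin. The point lies on the knob's axis, 60 mm from the jack's axis, 24 mm above the knob's lower end. The flat crank arm, 18 mm wide, has its top 27 mm below the point; the crank's hub (28 mm diameter) rises to 19 mm below it. Nothing near stands higher than the knob.
- footplate: Loose bare aluminium footplate, 120 to 210 g, at first lying on a thin cutting mat (3 mm): a round disc of 72 mm diameter, 8 mm thick, with a flat bar handle 22 mm wide and 8 mm thick running from it along the plate's -x. Origin: centre of the disc's underside. The bar ends 145 mm from the origin and carries an upright tab. z is the plate's upward normal.
- tab_mid (a point): The grip point of the footplate's upright tab, 130 mm from the disc's centre along the plate's -x and 25 mm above its underside. The tab is 10 mm thick (plate's y), 30 mm long (plate's x), and its top is 39 mm above the underside.
- flux_tin: Bystander: open round tin, 74 mm diameter, 26 mm high; origin at the centre of its underside. Leave alone (up to 30 mm of shift is forgiven).
- driver_mini_red: Bystander: small screwdriver, 114 mm long, 14 mm thick, lying on the cutting mat; origin at its underside's centre. Leave alone (up to 30 mm of shift is forgiven).
- cutter_blue: Bystander: side cutters, 99 x 78 mm, 14 mm thick, lying on the bench; origin at the underside's centre. Leave alone (up to 30 mm of shift is forgiven).

How it is judged (in metres and radians):
On the way, in this order (a step that is already met when the one before it is completed fails the run):
1. the footplate lies flat on the bench under the leg, disc centre within 12 mm of the leg's axis, let go of, the foot not yet on it (horizontal distance between footplate and jack below 0.012 m and height (world z) of footplate below 0.003 m and angle between footplate's own z axis and vertical below 0.06 rad and contact force between the fingers and footplate below 0.3 N and contact force between jack and footplate below 0.5 N), for 0.2 s.
2. the foot bears on the footplate with 25 to 60 N (horizontal distance between footplate and jack below 0.012 m and contact force between jack and footplate between 25 and 60 N), for 0.2 s.
At the end, for the whole second after the job is handed in: The footplate lies flat on the bench with its disc centred within 12 mm of the leg's axis, and the jack's foot stands on it with a load of 25 to 60 N after the crank has been let go; everything at rest (all of step 2 and height (world z) of footplate below 0.003 m and angle between footplate's own z axis and vertical below 0.06 rad and linear speed of footplate below 0.01 m/s); the robot touches nothing.
It fails at once if the foot is forced onto the footplate with more than 75 N (contact force between jack and footplate above 75 N).
It fails at once if the tin is shifted more than 30 mm (distance of flux_tin from where it was at the start of the episode above 0.03 m).
It fails at once if the small screwdriver is shifted more than 30 mm (distance of driver_mini_red from where it was at the start of the episode above 0.03 m).
It fails at once if the side cutter is shifted more than 30 mm (distance of cutter_blue from where it was at the start of the episode above 0.03 m).
It also fails if it takes over 72 s, if anything falls off the work surface, if the arm or the gripper's body presses on something with over 40 N, if the wrist force passes 120 N, or if a joint passes its speed limit or range.

### The arm

A 6-joint arm with a two-finger parallel gripper is mounted at the origin on a cart in front of the work surface, level with it; the furniture and walls round the work are solid. World frame = base frame: x ahead of the robot, y to its left, z up, the work surface at z = 0. Lengths are in mm, angles in degrees, forces in N, time in s.
With the tool pointing down it reaches from about 275 to 825 mm from the base axis. Payload 5.2 kg.
Tool frame: the origin (TCP) lies at the very end of the fingers, on their centre line; the grasp point (between the pads) lies 19 mm behind it (arm.tcp_to_grasp is the distance from the TCP to the grasp point, in mm); z points along the fingers, x is the direction in which the jaws open and shut, and the axes are right-handed (so a half turn about z gives the same grasp; the last joint's range is limited). The gripper opens to 93 mm and grips with 3 to 60 N. Pads are 15 mm wide; open, the fingers measure 128 mm over their backs; the gripper's body (75 mm by 188 mm) begins 65 mm behind the grasp point.
Start: joints at [-80.718, 14.817, 87.949, -0, 77.235, -11.62], TCP at [196.24, -513.804, 218.653] pointing down, gripper open.
Joint ranges: [-179.93, 179.93], [-52.35, 119.4], [10.71, 147.94], [-69.91, 249.91], [12.55, 155.21], [-178.61, 178.61]. Speed limits (degrees/s): [147.25, 147.25, 180, 180, 180, 180].

### API

Orientations are given as a 3x3 rotation matrix whose columns are the frame's x, y, z axes.
In Python, from bench import arm gives the robot as it stands. Calls block until the motion is done:
- arm.move_pose(position, orientation): joint-space move of the TCP to a pose.
- arm.movel(position, ori=None, max_speed=150, until_force=None): straight line of the TCP; ori=None keeps the orientation; max_speed is the mean speed in mm/s. With until_force (N) it stops when the force on the tool has changed by that much, and returns True; else False.
- arm.move_j(angles): joint-space move.
- arm.command_gripper(opening, strength=None): finger opening in mm; strength is the grip in N (None keeps the last); returns when the fingers have stopped.
- arm.wait(seconds).
- arm.inverse_kinematics(position, orientation): joint angles nearest the present ones, or None.
- arm.sense(): the state.
- arm.get_image(name): name is "scene" or "top"; returns the picture (480x640x3 uint8, red, green, blue); there is no depth.
- arm.camera_info(name): a dict with "fx", "fy", "cx", "cy" (pixels), "world_from_camera" (4x4, takes a point from camera to world coordinates). Camera axes: x right, y up, looking along -z (the intrinsics and any distortion apply to the point x, -y, -z); pixel columns grow to the right and rows downward; lengths in mm; the calibration is good to about 2 mm. A picture is of the moment at which its call begins. camera_info takes no time and is no camera call.
A pose or a line that the arm cannot do raises arm.Unreachable and nothing moves.
- arm.hand_in(): hands the job in, once; it reports no verdict.
The state is a dict: "time": time; "joint_pos": joint angles; "qd": joint speeds; "effort": joint torques, N m; "eef_pos": TCP position; "tcp_rot": TCP orientation; "ft_force": force on the tool from outside, world axes, zero at the start; "wrist_torque": the same for the moment, N m; "grip_width": finger opening in mm.
Only numpy, scipy, OpenCV 4.12 (cv2) and the standard library are available. Lean on these libraries where they do the work, as an engineer would, in place of code of your own. Each camera call takes 0.05 s, during which the arm holds its last target.

## Working session

There is one attempt and no reset: what is moved stays moved. The work goes in short steps, each a Python script; the robot and the scene stay as the last script left them, time stands still between calls to the robot, and variables do not carry over. Pictures are saved under pics/ and viewed, and the job is handed in when it is done.

```bash
ls; mkdir -p pics; python3 - <<'E'
from bench import arm
import cv2
for n in("scene","top"):
    im=arm.get_image(n); cv2.imwrite(f"pics/{n}0.png",im[:,:,::-1])
    print({k:(v.tolist() if hasattr(v,'tolist') else v) for k,v in arm.camera_info(n).items()})
s=arm.sense();print(s)
E
```

```text
pics
{'fx': 476.44203327503425, 'fy': 476.44203327503425, 'cx': 316.579832232641, 'cy': 238.1717922521878, 'world_from_camera': [[0.9080249301834254, 0.32991472841970765, -0.2581607989938356, 249.25289678316113], [-0.41891231036052146, 0.7177352486679225, -0.556209123485048, -772.2822396684023], [0.0017895233430169492, 0.6131984872709209, 0.7899268401661378, 1060.2794595746493], [0.0, 0.0, 0.0, 1.0]]}
{'fx': 578.1209006523914, 'fy': 578.1209006523914, 'cx': 320.9462080741831, 'cy': 238.57423145265898, 'world_from_camera': [[0.0025624367383242763, 0.9942218237802686, -0.10731448661293778, 444.3540531873919], [-0.9999378362713701, 0.0013829459289943704, -0.011063952887091584, -120.66399194686312], [-0.01085161328523971, 0.10733616622366293, 0.994163562956073, 1226.4113516771074], [0.0, 0.0, 0.0, 1.0]]}
{'time': 0.1, 'joint_pos': array([-8.07180799e+01,  1.48541250e+01,  8.80009707e+01, -3.24131769e-04,
        7.72371884e+01, -1.16203658e+01]), 'qd': array([-0.01272578, -0.09333445, -0.23733021, -0.03030957,  0.02685608,
        0.00269088]), 'effort': array([ 2.22085728e-03, -4.38215375e+01, -2.84638774e+01,  7.18679954e-02,
        3.61686491e-02, -6.33484296e-05]), 'eef_pos': array([ 196.16110334, -513.3206519 ,  217.93673938]), 'tcp_rot': array([[ 3.56776234e-01, -9.34189835e-01, -2.65232706e-04],
       [-9.34188539e-01, -3.56776190e-01,  1.58868315e-03],
       [-1.57876037e-03, -3.19027037e-04, -9.99998703e-01]]), 'ft_force': array([-0.27371454, -0.85786864, -0.43297688]), 'wrist_torque': array([-0.01420112,  0.01672607,  0.04053951]), 'grip_width': 93.04257114541808}
```

View pics/scene0.png

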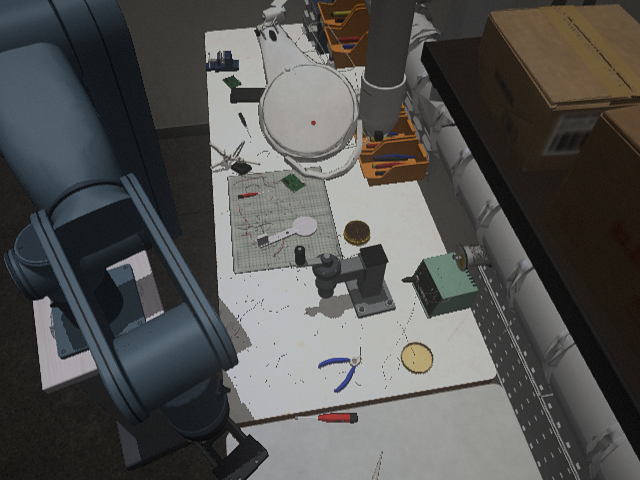

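View pics/top0.png

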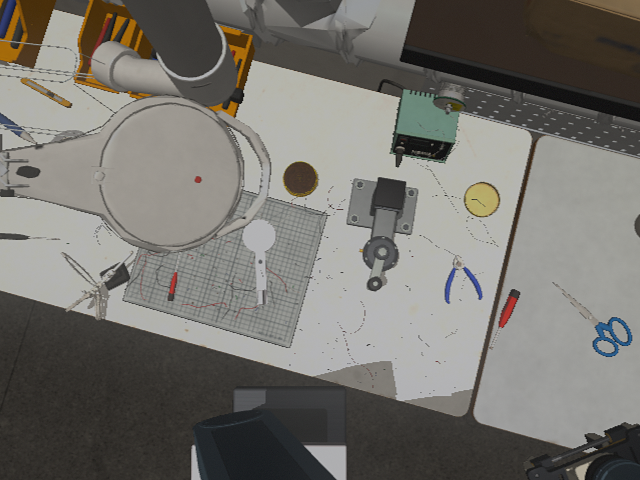

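```bash
cat > h.py <<'E'
import numpy as np, cv2
from bench import arm
def ray(n,u,v):
    c=arm.camera_info(n); T=np.array(c["world_from_camera"])
    d=np.array([(u-c["cx"])/c["fx"],-(v-c["cy"])/c["fy"],-1.0])
    return T[:3,3],T[:3,:3]@d
def onz(n,u,v,z):
    o,d=ray(n,u,v); return o+d*(z-o[2])/d[2]
def tri(us,ut):
    A=np.zeros((3,3));b=np.zeros(3)
    r=[ray("scene",*us),ray("top",*ut)]
    for o,d in r:
        d=d/np.linalg.norm(d);P=np.eye(3)-np.outer(d,d);A+=P;b+=P@o
    p=np.linalg.solve(A,b)
    return p,[np.linalg.norm((np.eye(3)-np.outer(d,d)/(d@d))@(p-o)) for o,d in r]
def proj(n,p):
    c=arm.camera_info(n); T=np.array(c["world_from_camera"])
    q=T[:3,:3].T@(np.array(p)-T[:3,3]); return c["cx"]+c["fx"]*q[0]/-q[2], c["cy"]-c["fy"]*q[1]/-q[2]
E
python3 - <<'E'
import cv2
t=cv2.imread('pics/top0.png');s=cv2.imread('pics/scene0.png')
cv2.imwrite('pics/tc.png',cv2.resize(t[165:315,235:435],None,fx=4,fy=4,interpolation=cv2.INTER_CUBIC))
cv2.imwrite('pics/sc.png',cv2.resize(s[190:340,240:440],None,fx=4,fy=4,interpolation=cv2.INTER_CUBIC))
E
```

```text
(no output)
```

View pics/tc.png

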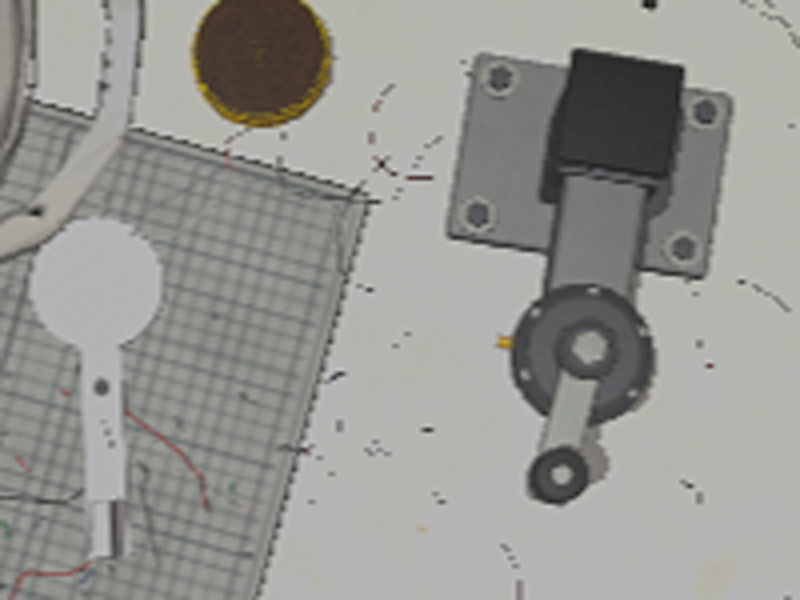

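View pics/sc.png

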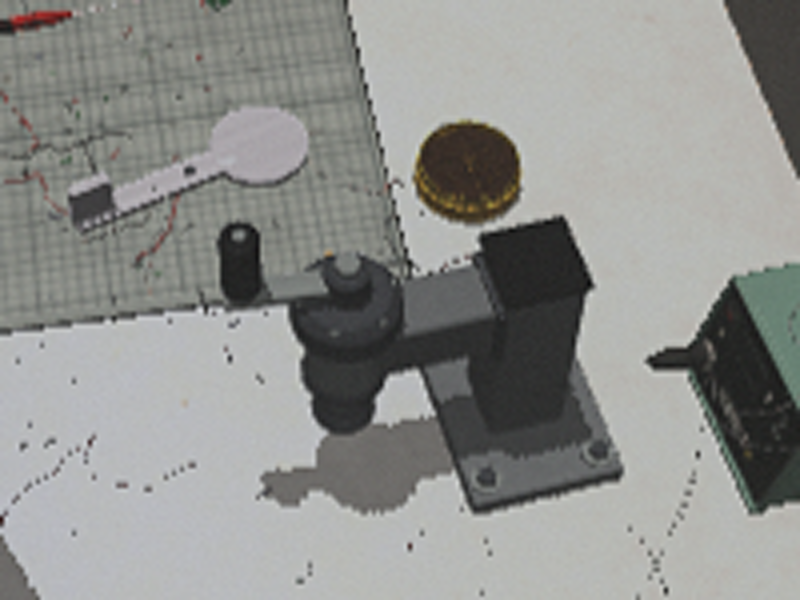

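```bash
python3 - <<'E'
from h import *
T=lambda x,y:(235+(x+.5)/4-.5,165+(y+.5)/4-.5)
S=lambda x,y:(240+(x+.5)/4-.5,190+(y+.5)/4-.5)
np.set_printoptions(precision=1,suppress=True)
for n,s,t in [("disc",(260,144),(97,283)),("tabtop",(90,185),(104,529)),("knobtop",(239,236),(560,474)),("hubtop",(347,266),(588,347)),("mastcornR",(562,218),(685,66)),("mast front R",(592,288),(664,178)),("mast back L",(481,237),(574,50)),("mast frontL",(500,305),(560,168)),("tin",(468,150),(262,58))]:
    print(n,*tri(S(*s),T(*t)))
print("lampdot",tri((313,123),(198,180)))
print("lamp arc edge", tri((322,177),(266,190)))
print("disc on z11",onz("top",*T(97,283),11),onz("scene",*S(260,144),11))
# masks in top
im=cv2.imread("pics/top0.png");hsv=cv2.cvtColor(im,cv2.COLOR_BGR2HSV)
print(im[235,259],im[250,262],im[297,261],im[300,300])
E
```

```text
disc [582.2  25.1   6.5] [np.float64(0.5564407838581567), np.float64(0.5564407838582264)]
tabtop [452.   15.8  39.1] [np.float64(0.41009942950618944), np.float64(0.4100994295061337)]
knobtop [ 474.2 -201.4  234.4] [np.float64(0.7619003205899191), np.float64(0.7619003205900441)]
hubtop [ 532.  -217.6  193.6] [np.float64(0.9456862939872351), np.float64(0.9456862939873228)]
mastcornR [ 649.3 -257.   222.5] [np.float64(5.688362088010969), np.float64(5.6883620880108365)]
mast front R [ 636.2 -266.2  167.6] [np.float64(24.223981949909096), np.float64(24.223981949909287)]
mast back L [ 651.6 -209.1  153.9] [np.float64(25.57245057976683), np.float64(25.572450579766638)]
mast frontL [ 634.6 -215.8   89.1] [np.float64(3.5817859347549246), np.float64(3.5817859347548495)]
tin [698.6 -64.   38.9] [np.float64(1.1986147845604775), np.float64(1.198614784560562)]
lampdot (array([638.9,  89.5, 305.6]), [np.float64(0.2555213583862008), np.float64(0.25552135838638124)])
lamp arc edge (array([629.8,  -8.5, 214.5]), [np.float64(10.77835556710955), np.float64(10.778355567109621)])
disc on z11 [582.2  24.4  11. ] [580.2  21.8  11. ]
[181 180 179] [181 178 178] [185 182 183] [130 134 131]
```

```bash
python3 - <<'E'
from h import *
np.set_printoptions(precision=1,suppress=True)
T=lambda x,y:(235+(x+.5)/4-.5,165+(y+.5)/4-.5)
for z in(200,300): print("lampedge",z,[onz("top",*p,z) for p in((170,250),(200,245),(240,215),(260,205),(235,130))])
for z in (161,166,171): print("mast",z,onz("top",*T(628,113),z))
print("cutter",onz("top",463,280,7),"tin2",onz("top",482,199,0),"driver",onz("top",172,287,7))
for n in("top",):
  print([onz(n,*T(*p),165) for p in((574,50),(685,66),(664,178),(556,165))])
im=cv2.imread("pics/top0.png"); cv2.imwrite("pics/l.png",cv2.resize(im[80:330,100:400],None,fx=2.6,fy=2.4))
im=cv2.imread("pics/scene0.png"); cv2.imwrite("pics/l2.png",cv2.resize(im[0:250,190:490],None,fx=2.6,fy=2.4))
E
```

```text
lampedge 200 [array([534.2, 160.5, 200. ]), array([543.3, 107. , 200. ]), array([597.5,  36.3, 200. ]), array([615.8,   0.6, 200. ]), array([754.3,  48.2, 200. ])]
lampedge 300 [array([525.5, 133.1, 300. ]), array([533.7,  84.8, 300. ]), array([582.6,  21. , 300. ]), array([599.1, -11.2, 300. ]), array([724.1,  31.8, 300. ])]
mast 161 [ 645.4 -240.6  161. ]
mast 166 [ 644.4 -240.   166. ]
mast 171 [ 643.5 -239.4  171. ]
cutter [ 488.9 -405.6    7. ] tin2 [ 662.5 -452.     0. ] driver [472.8 206.7   7. ]
[array([ 674.4, -215.3,  165. ]), array([ 666.8, -266.9,  165. ]), array([ 614.1, -256.5,  165. ]), array([ 620.1, -206.5,  165. ])]
```

View pics/l.png

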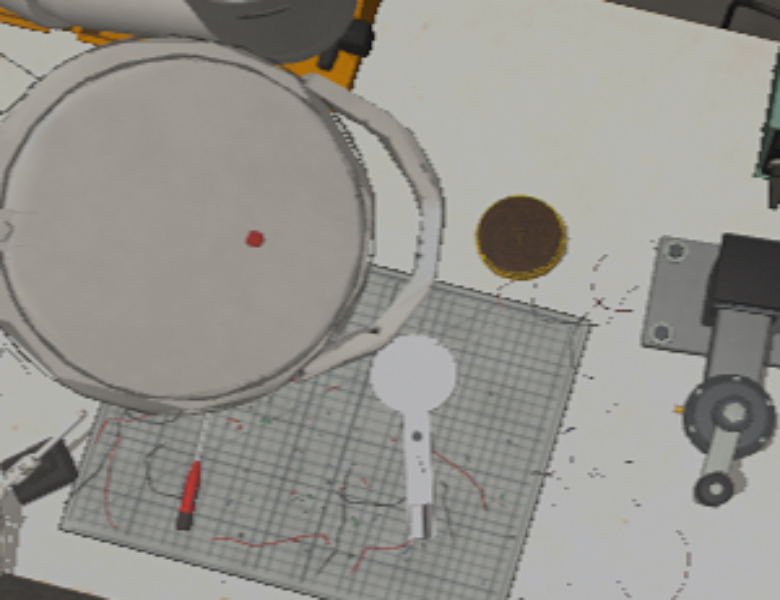

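View pics/l2.png

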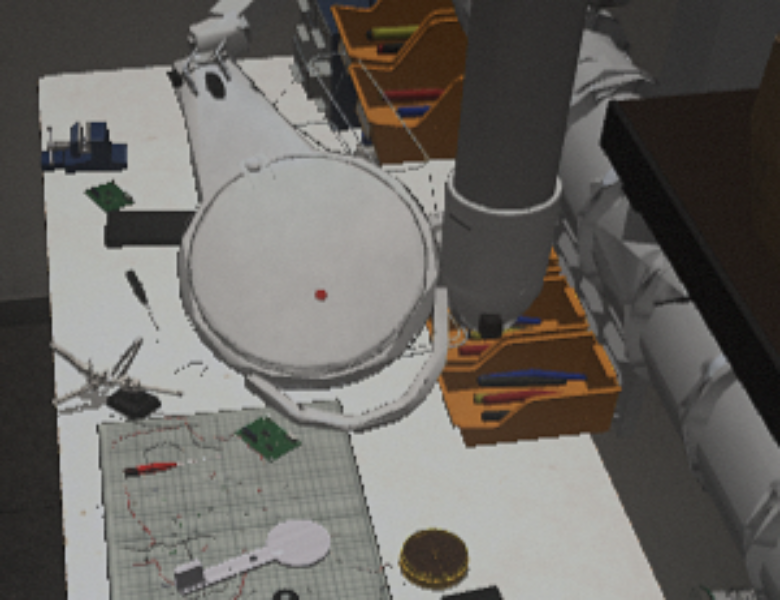

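```bash
cat >> h.py <<'E'
def R(yaw,flip=False):
    # plate yaw deg; jaw axis = plate y
    a=np.radians(yaw+(180 if flip else 0)); x=np.array([-np.sin(a),np.cos(a),0]); z=np.array([0,0,-1.]); return np.column_stack([x,np.cross(z,x),z])
def st(*extra):
    s=arm.sense(); print("t%.2f"%s["time"],"p",s["eef_pos"].round(1),"F",s["ft_force"].round(1),"M",s["wrist_torque"].round(2),"g%.1f"%s["grip_width"],*extra); return s
def pic(n,f,box=None,k=1):
    im=arm.get_image(n)[:,:,::-1]
    cv2.imwrite(f"pics/{f}_full.png",im)
    if box: im=cv2.resize(im[box[1]:box[3],box[0]:box[2]],None,fx=k,fy=k,interpolation=cv2.INTER_CUBIC)
    cv2.imwrite(f"pics/{f}.png",im)
E
python3 - <<'E'
from h import *
for f in(0,1):
    for p,y in(((330,-300,330),3.7),((452,16,100),3.7),((452,16,15),3.7),((532-130*np.cos(np.radians(22)),-217.6-130*np.sin(np.radians(22)),20),22)):
        q=arm.inverse_kinematics(p,R(y,f)); print(f,p,None if q is None else np.round(q))
E
```

```text
0 (330, -300, 330) [ -57.    1.   89.   -0.   90. -150.]
0 (452, 16, 100) [ -12.   12.  110.   -0.   58. -106.]
0 (452, 16, 15) [ -12.   20.  115.   -0.   45. -106.]
0 (np.float64(411.46609890631765), np.float64(-266.29885714406856), 20) [ -46.   22.  110.   -0.   48. -158.]
1 (330, -300, 330) [-57.   1.  89.  -0.  90.  30.]
1 (452, 16, 100) [-12.  12. 110.  -0.  58.  74.]
1 (452, 16, 15) [-12.  20. 115.  -0.  45.  74.]
1 (np.float64(411.46609890631765), np.float64(-266.29885714406856), 20) [-46.  22. 110.  -0.  48.  22.]
```

```bash
python3 - <<'E'
from h import *
s=st()
p=s["eef_pos"]; 
arm.movel([p[0],p[1],330],max_speed=250)
arm.move_pose([330,-300,330],R(3.7,1)); st()
arm.command_gripper(45,40)
arm.move_pose([452,16,110],R(3.7,1)); st()
pic("top","a",(180,160,340,320),4)
print(arm.movel([452,16,15],max_speed=100,until_force=8)); st()
E
```

```text
t0.10 p [ 196.2 -513.3  217.9] F [-0.3 -0.9 -0.4] M [-0.01  0.02  0.04] g93.0
t1.68 p [ 329.7 -300.3  329.1] F [0.6 0.2 0.7] M [ 0.05 -0.02 -0.  ] g92.9
t4.10 p [452.8  15.2 110.6] F [ 0.8  0.2 -0.4] M [0.02 0.03 0.04] g45.4
False
t5.25 p [452.5  15.9  15.5] F [ 0.5 -1.1 -0.8] M [ 0.04  0.02 -0.04] g45.0
```

View pics/a.png

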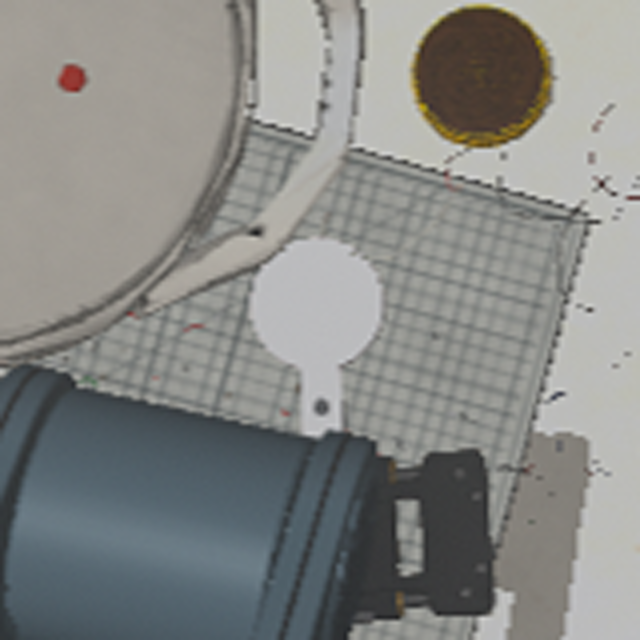

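Gripper is over the tab, wrist clear of the lamp; disc visible at crop (315,305). Gripping and lifting a little.

```bash
python3 - <<'E'
from h import *
arm.command_gripper(0,55); s=st()
p=s["eef_pos"]
arm.movel([452,16,50],R(3.7,1),max_speed=80); st()
pic("scene","b",(220,140,420,290),4)
arm.wait(0.3); st()
E
```

```text
t5.91 p [452.   16.   15.1] F [ 0.  -0.6  1.3] M [ 0.03  0.07 -0.11] g9.6
t6.50 p [451.7  16.1  49.8] F [-0. -0. -2.] M [ 0.01  0.19 -0.  ] g9.6
t6.85 p [451.8  16.   49.7] F [-0.1  0.6 -2.1] M [ 0.04  0.13 -0.02] g9.8
```

View pics/b.png

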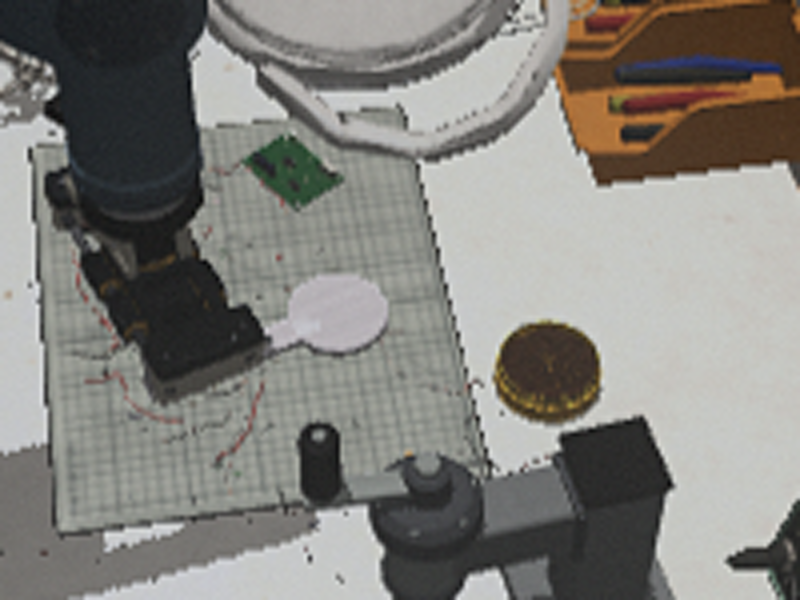

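```bash
python3 - <<'E'
from h import *
print(onz("scene",220+338.5/4-.5,140+313.5/4-.5,46))
yaw=22.;c,s=np.cos(np.radians(yaw)),np.sin(np.radians(yaw))
ax=np.array([532,-217.6]); u=np.array([c,s])
def g(back): return ax-u*(130+back)
print(g(110),g(0))
arm.movel([315,0,50],R(3.7,1),max_speed=200); st()
P=g(110); arm.movel([P[0],P[1],50],R(yaw,1),max_speed=150); st()
pic("top","c",(240,180,440,330),4); pic("scene","c2",(220,190,420,340),4)
E
```

```text
[579.19499415  21.42169801  46.        ]
[ 309.4758749  -307.50558242] [ 411.46609891 -266.29885714]
t7.69 p [316.7  -0.6  50.5] F [-0.  -0.7 -1. ] M [ 0.04  0.14 -0.05] g9.9
t9.89 p [ 309.4 -306.9   50. ] F [-0.7 -0.3 -2.5] M [-0.08  0.18  0.02] g9.8
```

View pics/c.png

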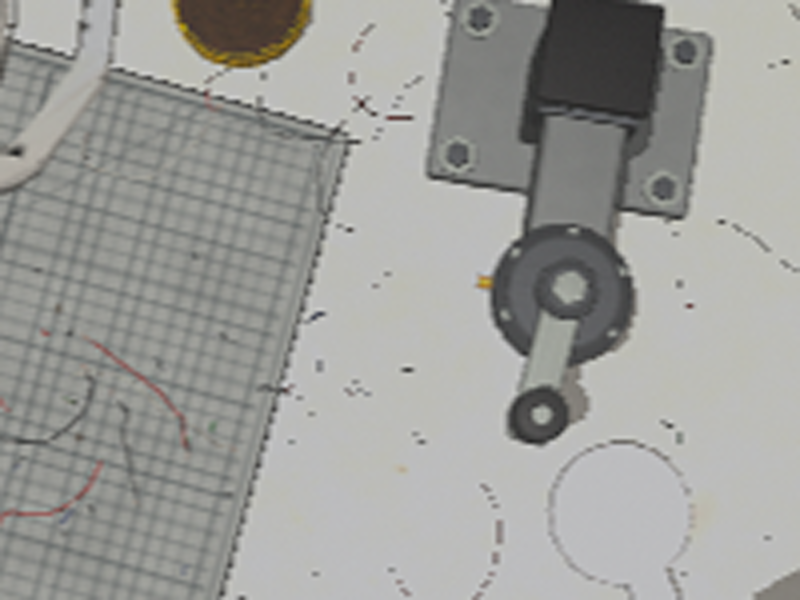

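View pics/c2.png

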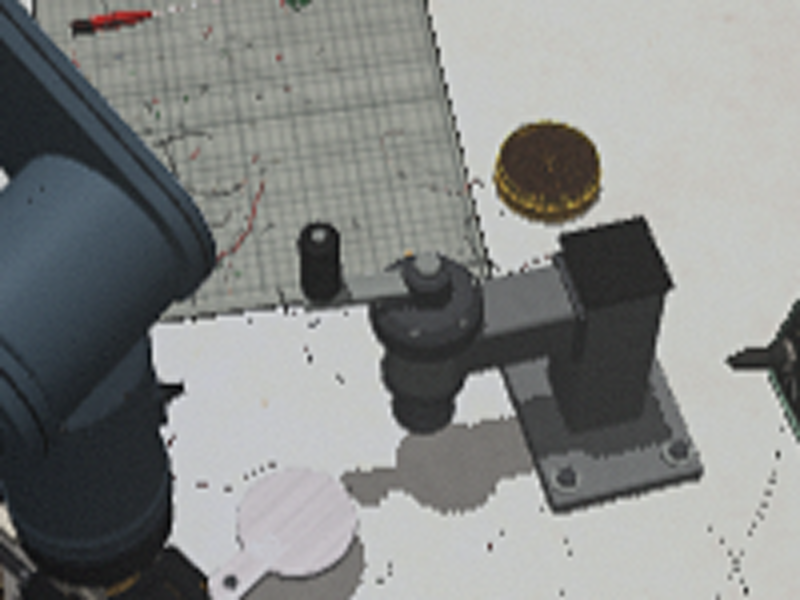

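```bash
python3 - <<'E'
from h import *
t=(240+621.5/4-.5,180+513.5/4-.5); s=(220+297.5/4-.5,190+521.5/4-.5)
print(tri(s,t),onz("top",*t,46),onz("top",*t,42),onz("scene",*s,46),onz("scene",*s,42))
# foot: bottom of visible leg/foot in scene
print("exp",np.array([532,-217.6])-110*np.array([np.cos(np.radians(22)),np.sin(np.radians(22))]))
for z in (30,40,50,60): print(z,proj("scene",[532,-217.6,z]),[ (u-220+.5)*4-.5 for u in [proj("scene",[532,-217.6,z])[0]]],(proj("scene",[532,-217.6,z])[1]-190+.5)*4)
E
```

```text
(array([ 429.98282457, -257.66972642,   43.08609874]), [np.float64(0.8701632939045089), np.float64(0.8701632939045888)]) [ 430.84857925 -257.5860145    46.        ] [ 430.80281394 -258.0499952    42.        ] [ 428.63136608 -258.90257607   46.        ] [ 429.33877849 -256.87796772   42.        ]
exp [ 430.009776   -258.80672528]
30 (np.float64(325.5615517449057), np.float64(294.11933473382345)) [np.float64(423.7462069796229)] 418.4773389352938
40 (np.float64(325.6284803796583), np.float64(292.03118744855533)) [np.float64(424.0139215186332)] 410.1247497942213
50 (np.float64(325.69630542844595), np.float64(289.9150723952169)) [np.float64(424.2852217137838)] 401.6602895808676
60 (np.float64(325.7650450219763), np.float64(287.77042390281247)) [np.float64(424.5601800879051)] 393.08169561124987
```

```bash
python3 - <<'E'
from h import *
yaw=22.;c,s=np.cos(np.radians(yaw)),np.sin(np.radians(yaw))
ax=np.array([532,-217.6]); u=np.array([c,s])
def g(back): return ax-u*(130+back)
P=g(110); print(arm.movel([P[0],P[1],22],R(yaw,1),max_speed=80,until_force=6)); st()
P=g(0); print(arm.movel([P[0],P[1],22],R(yaw,1),max_speed=80,until_force=8)); st()
print(arm.movel([P[0],P[1],11],R(yaw,1),max_speed=25,until_force=5)); st()
pic("top","d",(300,180,500,330),4); pic("scene","d2",(220,190,420,340),4)
E
```

```text
False
t10.49 p [ 309.4 -307.3   21.9] F [-0.9 -0.5 -1.6] M [-0.04  0.12 -0.02] g9.7
False
t12.02 p [ 411.1 -266.4   22. ] F [ 0.3 -0.7 -2.5] M [-0.02  0.19 -0.01] g9.8
True
t12.44 p [ 411.3 -266.4   12.1] F [-0.5  0.   4.9] M [ 0.08  0.07 -0.03] g9.5
```

View pics/d.png

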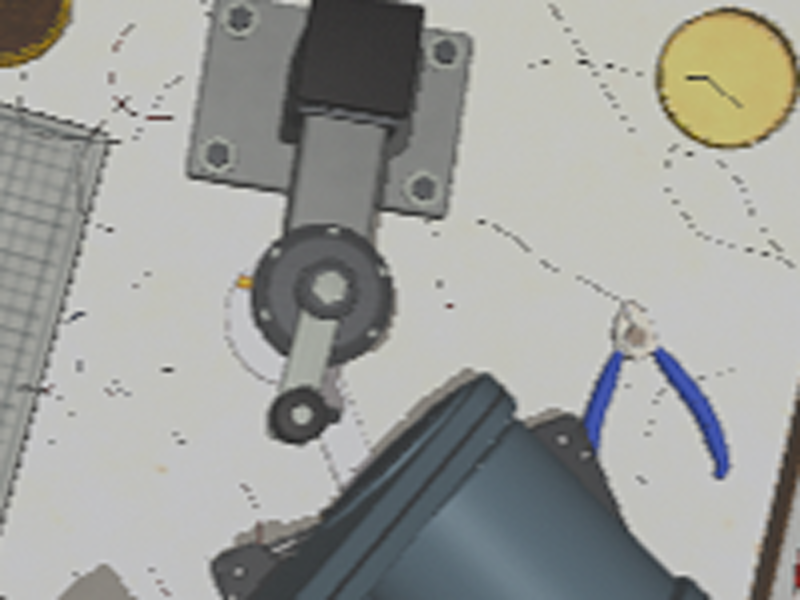

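View pics/d2.png

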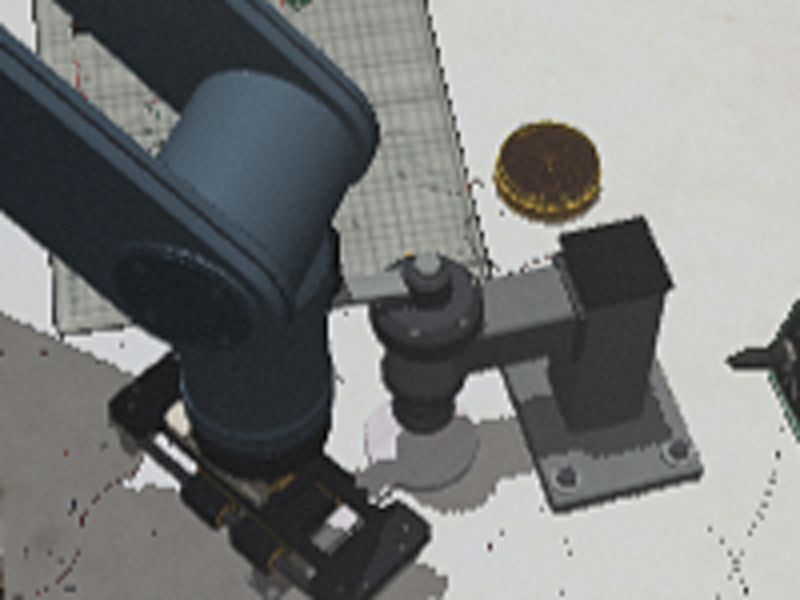

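```bash
python3 - <<'E'
from h import *
arm.command_gripper(24); s=st()
P=s["eef_pos"]
arm.movel([P[0],P[1],75],max_speed=100); st()
u=np.array([np.cos(np.radians(22)),np.sin(np.radians(22))])
arm.movel([P[0]-60*u[0],P[1]-60*u[1],150],max_speed=200)
arm.movel([P[0]-60*u[0],P[1]-60*u[1],300],max_speed=250); st()
pic("top","e",(300,180,500,330),4); pic("scene","e2",(220,190,420,340),4)
E
```

```text
t13.03 p [ 410.7 -265.8   11.5] F [0.4 0.2 0. ] M [-0.    0.06  0.01] g24.0
t13.82 p [ 410.4 -265.5   74.6] F [-0.2  0.6  0.5] M [-0.03 -0.02  0.03] g24.1
t15.20 p [ 354.9 -287.4  298. ] F [0.6 0.5 0. ] M [-0.04 -0.01  0.07] g24.1
```

View pics/e.png

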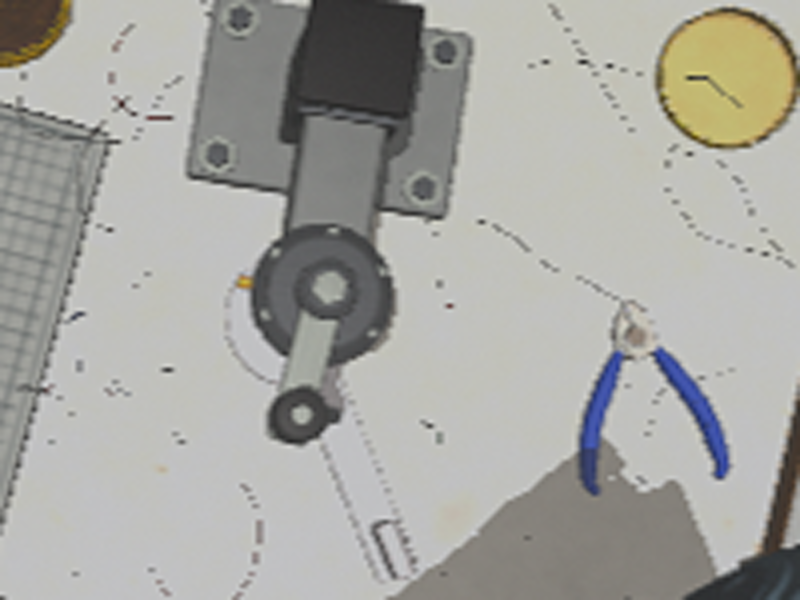

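View pics/e2.png

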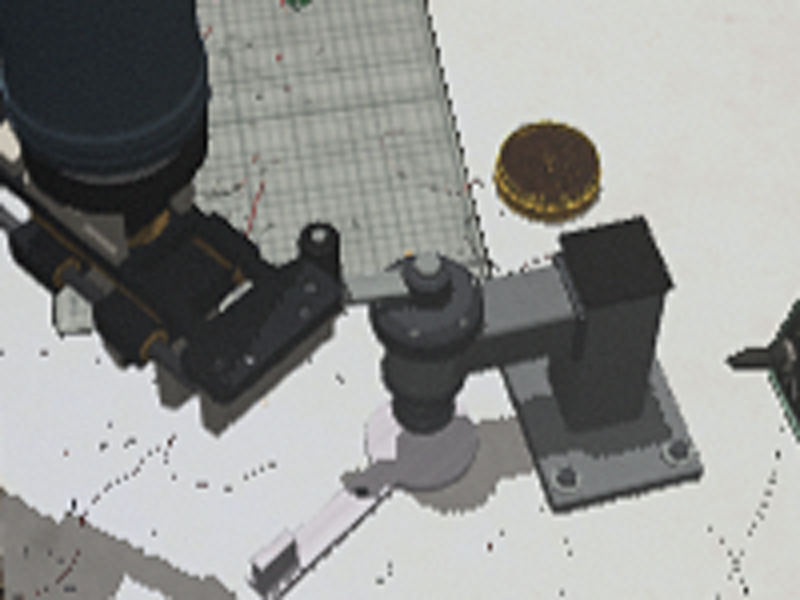

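```bash
python3 - <<'E'
from h import *
np.set_printoptions(precision=1,suppress=True)
th=np.radians(np.arange(0,360,5))
def ell(n,c,z,ox,oy):
    q=np.array([proj(n,[c[0]+36*np.cos(a),c[1]+36*np.sin(a),z]) for a in th]); q=(q-[ox,oy]+.5)*4-.5; return q.min(0),q.max(0)
for c in((532,-217.6),):
    print("scene",ell("scene",c,8,220,190),"bottom z0",ell("scene",c,0,220,190)[1],"top",ell("top",c,8,300,180))
t=(300+393/4-.4,180+549/4-.4); print("tab", onz("top",*t,39))
E
python3 - <<'E'
import cv2
im=cv2.imread('pics/e2_full.png'); cv2.imwrite('pics/f.png',cv2.resize(im[275:340,270:350],None,fx=9,fy=9,interpolation=cv2.INTER_CUBIC))
E
```

```text
scene (array([366.6, 387.8]), array([479.7, 486. ])) bottom z0 [479.2 492.2] top (array([226.3, 250.9]), array([362.9, 387.1]))
tab [ 412.7 -264.2   39. ]
```

View pics/f.png

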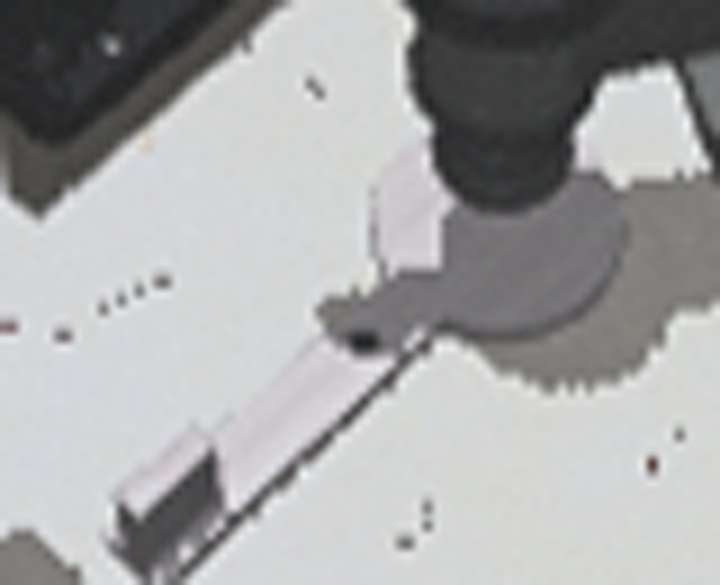

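```bash
python3 - <<'E'
from h import *
for z in(100,200,300,400):
    for dy in(0,100):
        print(z,dy,(np.array(proj("scene",[411,-266+dy,z]))-[220,190])*4)
c,s=.927,.375
for z in (30,35,40,45,50,55): print(z,max((proj("scene",[532+20*np.cos(a),-217.6+20*np.sin(a),z])[1]) for a in np.arange(0,6.28,.1)))
for y in(-30,0,30,60,74.3,90,120):
  for f in(0,1):
    q=arm.inverse_kinematics([474.2,-201.4,300],R(y,f)); print(y,f,None if q is None else np.round(q))
E
```

```text
100 0 [268.41231896 495.84431293]
100 100 [203.9946145  360.77448666]
200 0 [259.46563468 403.20000546]
200 100 [190.71089117 262.9186644 ]
300 0 [248.98911652 294.71403018]
300 100 [175.28470257 149.28016616]
400 0 [236.55369001 165.94325415]
400 100 [157.1522623   15.70580531]
30 301.0602613039704
35 300.03207746325296
40 298.99698253558597
45 297.95490660518357
50 296.90577881000115
55 295.8495273256726
-30 0 [-35.   9.  84.  -0.  87. -95.]
-30 1 [-35.   9.  84.  -0.  87.  85.]
0 0 [ -35.    9.   84.   -0.   87. -125.]
0 1 [-35.   9.  84.  -0.  87.  55.]
30 0 [ -35.    9.   84.   -0.   87. -155.]
30 1 [-35.   9.  84.  -0.  87.  25.]
60 0 [-35.   9.  84.  -0.  87. 175.]
60 1 [-35.   9.  84.  -0.  87.  -5.]
74.3 0 [-35.   9.  84.  -0.  87. 160.]
74.3 1 [-35.   9.  84.  -0.  87. -20.]
90 0 [-35.   9.  84.  -0.  87. 145.]
90 1 [-35.   9.  84.  -0.  87. -35.]
120 0 [-35.   9.  84.  -0.  87. 115.]
120 1 [-35.   9.  84.  -0.  87. -65.]
```

```bash
python3 - <<'E'
from h import *
arm.command_gripper(55,40)
r=R(-15.7,1)
arm.move_pose([474.2,-201.4,265],r); st()
pic("scene","g",(220,140,420,290),4)
print(arm.movel([474.2,-201.4,197],max_speed=80,until_force=6)); st()
pic("scene","g2",(220,140,420,290),4)
E
```

```text
t16.93 p [ 474.  -201.6  265.1] F [-0.4 -0.   1. ] M [0.06 0.05 0.02] g55.2
False
t17.98 p [ 474.5 -201.6  197.5] F [-0.1 -0.3 -0.6] M [0.03 0.   0.05] g55.3
```

View pics/g2.png

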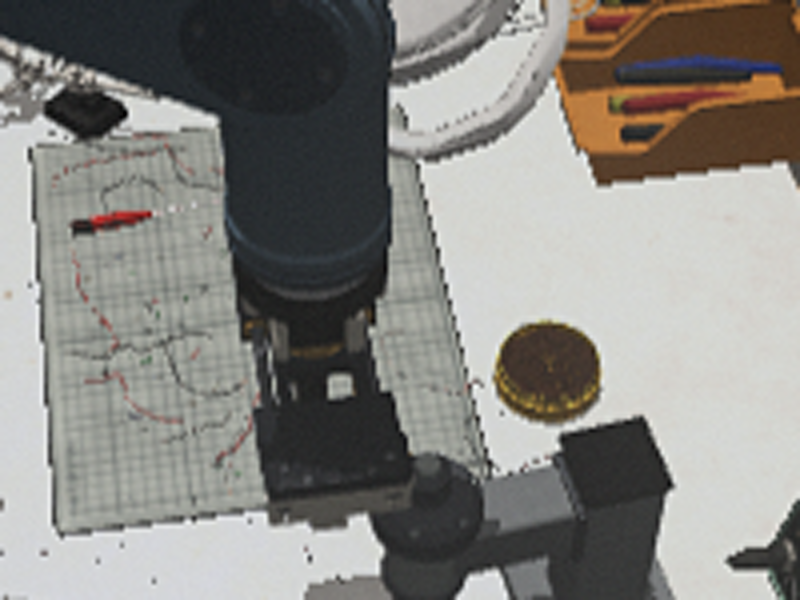

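```bash
cat >> h.py <<'E'
AX=np.array([532,-217.6]); RAD=60.; ZC=197.
def cpos(a): a=np.radians(a); return [AX[0]+RAD*np.cos(a),AX[1]+RAD*np.sin(a),ZC]
def read(a_cmd,n=1,w=0):
    s=arm.sense(); e=s["eef_pos"][:2]-AX; a=np.degrees(np.arctan2(e[1],e[0])); F=s["ft_force"][:2]
    er=np.array([np.cos(np.radians(a)),np.sin(np.radians(a))]); tcw=np.array([er[1],-er[0]])
    return s["time"],a,np.linalg.norm(e),-F@tcw,F@er,s["ft_force"][2],s["grip_width"],s["eef_pos"]
E
python3 - <<'E'
from h import *
arm.command_gripper(0,40); st(); 
f=lambda r:" ".join("%.2f"%x for x in r[:7])
print(f(read(0)))
a=164.3
for i in range(6):
    a-=8; arm.movel(cpos(a),max_speed=60); print("%.1f"%a,f(read(a)))
arm.wait(.3);print(f(read(a)))
E
```

```text
t18.63 p [ 474.1 -202.3  197.2] F [-1.3 -4.2  0.4] M [-0.64  0.27 -0.01] g23.7
18.63 165.21 59.91 4.39 0.23 0.45 23.69
156.3 18.93 157.16 59.75 5.07 0.17 0.31 23.35
148.3 19.22 149.09 59.64 4.86 -1.60 -0.10 23.50
140.3 19.51 141.08 59.49 5.10 -0.83 0.80 23.34
132.3 19.80 133.07 59.35 4.75 -2.32 0.45 23.24
124.3 20.09 125.08 59.24 3.91 -2.78 0.63 23.64
116.3 20.38 117.09 59.13 6.12 -3.64 0.74 23.50
20.68 117.13 59.14 5.13 -4.12 0.50 23.68
```

```bash
python3 - <<'E'
from h import *
f=lambda r:" ".join("%.2f"%x for x in r[:7])
a=116.3;L=[]
while a>-30:
    a-=10; h=arm.movel(cpos(a),max_speed=60,until_force=9); r=read(a); L.append(r); print("%.1f"%a,h,f(r))
    if h: break
E
```

```text
106.3 False 21.01 107.07 59.03 5.21 -4.12 0.43 23.33
96.3 False 21.33 97.12 58.98 4.66 -4.92 1.84 23.30
86.3 False 21.66 87.22 58.91 4.31 -4.77 1.75 23.46
76.3 False 21.98 77.35 58.90 3.95 -5.73 3.26 23.36
66.3 False 22.31 67.46 58.93 4.37 -5.77 3.29 23.74
56.3 False 22.63 57.61 59.01 4.16 -5.63 4.99 23.12
46.3 False 22.96 47.80 59.08 4.19 -4.50 5.22 23.30
36.3 False 23.28 37.92 59.19 4.26 -4.35 3.42 23.81
26.3 False 23.61 28.12 59.31 5.08 -4.20 4.34 23.17
16.3 False 23.93 18.27 59.47 5.77 -3.42 4.47 23.15
6.3 False 24.26 8.43 59.66 4.25 -2.04 3.08 23.41
-3.7 False 24.58 -1.46 59.84 3.99 -0.67 3.20 23.15
-13.7 False 24.91 -11.35 60.00 3.92 0.16 1.83 23.56
-23.7 False 25.23 -21.34 60.18 5.49 0.26 1.94 23.23
-33.7 False 25.56 -31.36 60.36 5.53 1.43 0.36 23.20
```

```bash
python3 - <<'E'
from h import *
f=lambda r:" ".join("%.2f"%x for x in r[:7])
a=-33.7
for v,d in((20,6),(120,8),(60,3),(60,3),(60,3)):
    a-=d; h=arm.movel(cpos(a),max_speed=v); L=[read(a)[3]]
    for i in range(5): arm.wait(0.03); L.append(read(a)[3])
    print(v,"%.1f"%a,np.round(L,2),f(read(a)))
pic("scene","k",(270,240,350,340),6)
E
```

```text
20 -39.7 [7.43 7.78 7.65 7.48 7.15 6.48] 26.19 -36.58 60.45 6.48 2.31 -0.52 23.09
120 -47.7 [5.85 5.33 5.86 5.55 6.13 5.43] 26.61 -45.38 60.61 5.43 3.04 -1.39 23.53
60 -50.7 [6.31 7.21 7.44 7.4  7.45 6.9 ] 27.02 -47.88 60.63 6.90 3.61 -1.44 23.61
60 -53.7 [7.25 8.01 6.7  7.26 8.01 6.9 ] 27.44 -50.83 60.66 6.90 4.00 -0.93 23.66
60 -56.7 [7.31 7.52 8.63 7.48 7.91 7.73] 27.86 -53.87 60.70 7.73 3.33 -1.41 23.68
```

View pics/k.png

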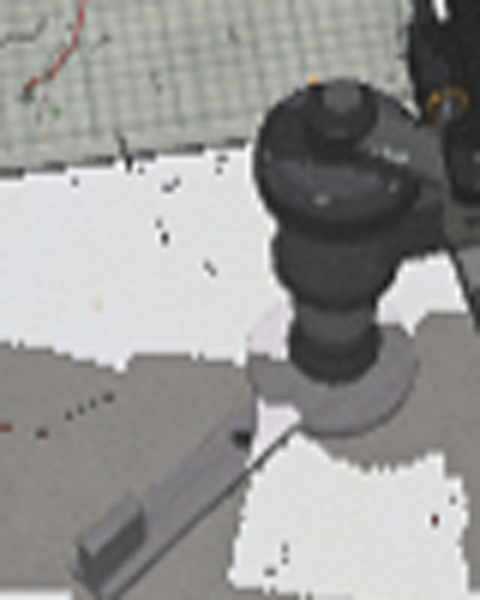

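```bash
cat >> h.py <<'E'
def avg(n=4,dt=.02):
    L=[]
    for i in range(n):
        r=read(0); L.append(r[3:6]); arm.wait(dt)
    return np.mean(L,0).round(2), r
E
python3 - <<'E'
from h import *
a=-56.7
for k in range(3):
    a-=9; arm.movel(cpos(a),max_speed=50)
for k in range(9):
    a-=3; h=arm.movel(cpos(a),max_speed=20); m,r=avg(); print("t%.2f cmd%.1f act%.1f R%.2f"%(r[0],a,r[1],r[2]),m)
    if m[0]>10.5: break
pic("scene","m",(270,240,350,340),6)
E
```

```text
t29.29 cmd-86.7 act-84.2 R61.04 [ 7.54  4.41 -3.39]
t29.67 cmd-89.7 act-87.1 R61.07 [ 7.67  4.82 -3.37]
t30.04 cmd-92.7 act-90.1 R61.12 [ 7.88  4.98 -3.91]
t30.42 cmd-95.7 act-93.1 R61.08 [ 7.39  4.78 -3.62]
t30.79 cmd-98.7 act-96.2 R61.11 [ 7.92  5.01 -3.9 ]
t31.17 cmd-101.7 act-99.2 R61.11 [ 8.04  4.69 -4.08]
t31.54 cmd-104.7 act-102.2 R61.14 [ 7.45  4.25 -3.95]
t31.92 cmd-107.7 act-105.2 R61.13 [ 7.83  4.9  -3.51]
t32.29 cmd-110.7 act-108.2 R61.10 [ 7.48  4.87 -4.01]
```

View pics/m.png

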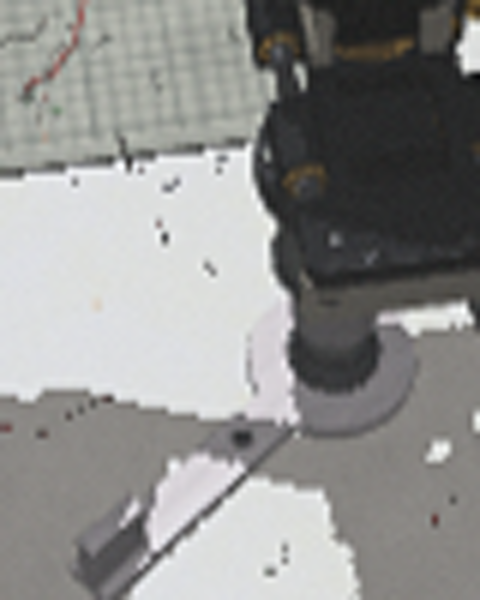

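```bash
python3 - <<'E'
from h import *
a=-110.7
for k in range(16):
    a-=3; h=arm.movel(cpos(a),max_speed=20); m,r=avg(); print("t%.2f cmd%.1f act%.1f R%.2f"%(r[0],a,r[1],r[2]),m)
    if m[0]>9.9: break
E
```

```text
t32.72 cmd-113.7 act-111.2 R61.11 [ 7.51  4.01 -3.67]
t33.09 cmd-116.7 act-114.2 R61.08 [ 7.33  4.87 -3.93]
t33.47 cmd-119.7 act-117.3 R61.06 [ 7.53  4.78 -3.66]
t33.84 cmd-122.7 act-120.3 R61.06 [ 7.55  4.63 -3.87]
t34.22 cmd-125.7 act-123.3 R61.04 [ 7.72  4.57 -3.33]
t34.59 cmd-128.7 act-126.3 R61.01 [ 7.25  4.77 -3.3 ]
t34.97 cmd-131.7 act-129.3 R60.99 [ 7.7   5.02 -3.49]
t35.34 cmd-134.7 act-132.3 R60.92 [ 7.64  4.31 -3.29]
t35.72 cmd-137.7 act-135.3 R60.91 [ 8.01  4.95 -3.74]
t36.09 cmd-140.7 act-138.2 R60.87 [ 8.43  4.88 -3.66]
t36.47 cmd-143.7 act-141.1 R60.86 [ 8.41  4.44 -3.58]
t36.84 cmd-146.7 act-143.9 R60.81 [ 8.99  4.61 -3.56]
t37.22 cmd-149.7 act-146.8 R60.78 [ 9.33  4.57 -4.21]
t37.59 cmd-152.7 act-149.7 R60.71 [10.2   4.37 -3.98]
```

```bash
python3 - <<'E'
from h import *
a=-152.7
for k in range(4):
    a-=3; h=arm.movel(cpos(a),max_speed=20); m,r=avg(); print("t%.2f cmd%.1f act%.1f R%.2f"%(r[0],a,r[1],r[2]),m)
    if m[0]>12: break
m,r=avg(10,.03);print(m,r[1])
E
```

```text
t37.97 cmd-155.7 act-152.6 R60.65 [10.25  4.16 -3.91]
t38.34 cmd-158.7 act-155.5 R60.63 [11.08  3.91 -3.88]
t38.72 cmd-161.7 act-158.4 R60.57 [11.86  4.02 -4.03]
t39.09 cmd-164.7 act-161.2 R60.51 [12.19  3.89 -3.64]
[12.17  4.13 -4.02] -161.21367884345418
```

```bash
python3 - <<'E'
from h import *
arm.command_gripper(50); s=st(); p=s["eef_pos"]
arm.movel([p[0],p[1],290],max_speed=120); st()
arm.movel([330,-330,330],max_speed=200); st()
pic("top","n",(300,180,500,330),4); pic("scene","n2",(220,190,420,340),4)
E
```

```text
t40.09 p [ 474.2 -233.2  197. ] F [-0.3  1.1 -0.6] M [ 0.05 -0.   -0.03] g50.1
t41.02 p [ 473.8 -232.9  289.2] F [-0.6  0.5 -0.4] M [-0.02 -0.    0.05] g50.1
t42.06 p [ 330.3 -329.5  329.6] F [-0.5  0.4  0.8] M [0.1  0.06 0.01] g49.9
```

View pics/n.png

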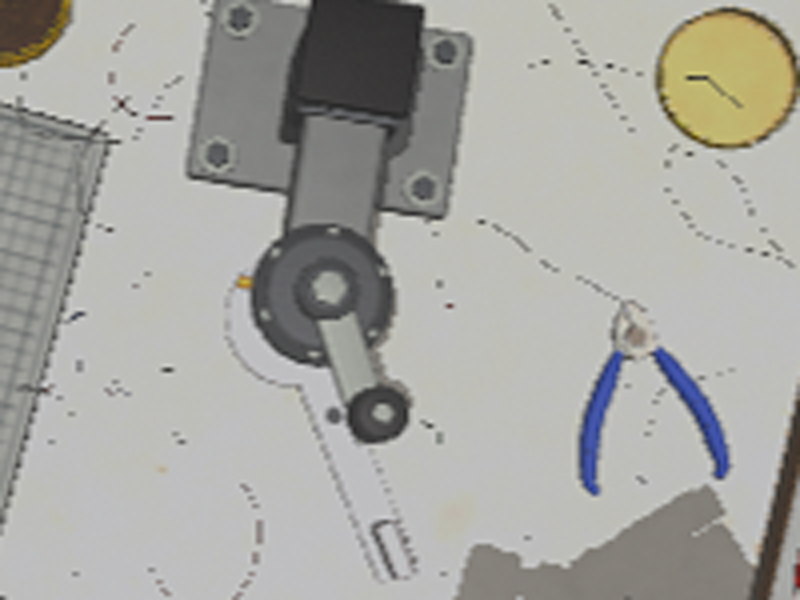

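View pics/n2.png

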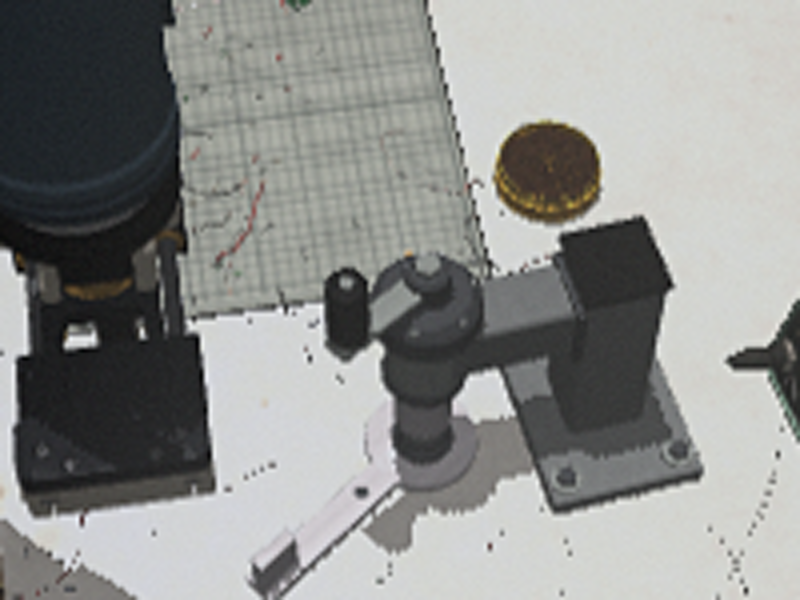

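```bash
python3 - <<'E'
from h import *
k=onz("top",300+382/4-.4,180+412/4-.4,234.4);h=onz("top",300+328.5/4-.4,180+287/4-.4,193.6)
d=(k-h)[:2];print(k,h,np.linalg.norm(d),np.degrees(np.arctan2(d[1],d[0])))
# start, same method: knob crop(560,474) hub (588,347) in 235,165 crop
E
```

```text
[ 475.91125307 -236.59487859  234.4       ] [ 532.98184621 -218.06929988  193.6       ] 60.002080524588536 -162.01614807274092
```

The crank sits at −162° in the picture, matching the −161° where I stopped, so it didn't spring back. The plate's outline is unchanged, with the disc's left edge at crop x 226 and the tab at (393,549). Handing in.

```bash
python3 - <<'E'
from h import *
arm.hand_in(); st()
E
```

```text
the job is handed in; nothing more can be done
the job is handed in; nothing more can be done
```

The footplate is under the jack leg, the crank is wound down onto it, and the job is handed in at about 42 s of robot time. No verdict came back, so the result rests on my own checks.

**Plate:** I gripped it by its tab, slid it in low from the open side and released it on the bench. The disc outline in both views matched the leg's axis to about 1 mm. The tab measured about 2 mm from where I expected it. The outline had not changed after cranking.

**Crank:** I wound it about 326° clockwise.
- **Free air:** the push measured about 7.6 N in slow steps, below the stated 9 N. Readings after faster stops were lower still, about 4–5 N, so I judged by the slow ones only.
- **Contact:** the push began to rise at about −134°, at roughly the expected 1.4 N per mm.
- **Stop:** I stopped at about −161°, where the push was 12.2 N. That is 4.6 N above free and about 3.3 mm of press, or an estimated 39 N on the foot.

**Last checks:** after letting go, the picture showed the crank at −162°, so there was no spring-back. The gripper was clear of everything. The tin and cutters looked unmoved in the final views. I did not check the screwdriver at the end, but the arm never went near it.

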